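# Extend a telescopic probe boom to its last hole

## Task

Draw the telescopic boom of the probe stand out to its full reach, so that the probe comes over the sample dish: squeeze the spring button in flush and slide the outer tube outwards; the button catches in each hole on the way, and at the end it must have snapped right out into the third and last hole. Stop pulling as soon as the button catches: the stand must not be dragged or tipped, only a few millimetres are allowed. Leave the dish, the radio, the jar and the carton where they are.

Things in the scene. Friction and masses are not known exactly. Their poses are not given: they have to be found in the camera images.
- stand: the boom stand, loose on the table, 2.5 to 3 kg: round grey foot 200 mm across, 18 mm high, on a rubber ring; an upright steel post; a 50 mm square head on it, 150 mm high at its top; from the head a dark steel bar 29 mm square runs out level along the stand's x axis. Origin under the foot's centre, on the post's axis; z up; x along the boom, outwards. The button is on the side to -y. A pull of some 15 N or more along the boom drags or tips the stand
- boom (a joint): how far the outer tube is drawn out along the bar, m: 0 at the start, with the button in the hole nearest the tube's outer end; 0.084 with the button in the last hole, the one nearest the post: the end position. Holes have 1 mm of play either way. The tube slides with 1 to 2 N once the button is in; it stays where it is left, locked or not
- button (a joint): how far the spring button is pressed in, m: 0 right out (locked), 0.007 flush with the tube's face, 0.009 hidden behind the tube's wall. 3 N starts it moving, 5.5 N holds it flush; held flush, its round end is pushed the rest of the way in by the hole's edge when the tube is pulled with about 7 to 9 N
- boom_end (a point): centre of the tube's outer end, on its axis (axes as the stand's). The tube: bare aluminium, 36 mm square, 144 mm long, axis 125 mm above the table; on its -y side three 15 mm holes in line, the first 34 mm from this end, the other two unevenly spaced, 25 to 60 mm apart (feel for them). It carries an upright probe 39 mm thick, axis 30 mm beyond this point, from 43 to 165 mm above the table
- button_tip (a point): outer end of the button: a steel pin 13 mm thick with a round end, set in the bar 150 mm from the post's axis and 125 mm above the table, pointing level along the stand's -y through whichever hole is in front of it. Out, its end stands 7 mm proud of the tube's side and 25 mm from the tube's axis. It stays there on the bar when the tube moves. Jaws that point down and close across the tube at this place, along the stand's y, press it flush and hold the tube
- dish: shallow steel dish 110 mm across, 18 mm high, on the table where the probe is to come; leave it; origin under its centre
- radio: two-way radio lying on its back beside the boom, 58 mm wide, 34 mm high, 200 mm long with its aerial; leave it; origin on the table under its middle
- jar: lidded plastic jar, 62 mm across, 75 mm high, near the stand; leave it; origin under its centre
- carton: yellow cardboard box 125 x 62 x 28 mm beside the boom; leave it; origin under its centre

How it is judged:
By the outcome, as a careful person would: the job done as asked, in the order asked, and still so for the second after the job is handed in, with the robot touching nothing.
It also fails if it takes over 54 s, if anything falls off the work surface, if the arm or the gripper's body presses on something with over 40 N, if the wrist force passes 120 N, or if a joint passes its speed limit or range.

## Robot

A 6-joint arm with a two-finger parallel gripper is mounted at the origin on the work surface. World frame = base frame: x ahead of the robot, y to its left, z up, the work surface at z = 0. Lengths are in m, angles in rad, forces in N, time in s.
With the tool pointing down it reaches from about 0.425 to 0.95 m from the base axis. Payload 3.5 kg.
Tool frame: the origin (TCP) lies on the centre line of the jaws, within the pads' length; the fingertips stand 17 mm ahead of it and the grasp point (between the pads) lies 2 mm behind it; z points along the fingers, y is the line along which they close (so a half turn about z gives the same grasp; the last joint's range is limited). The gripper opens to 85 mm and grips with 20 to 120 N. Pads are 22 mm wide; open, the fingers measure 114 mm over their backs; the gripper's body (76 mm by 85 mm) begins 54 mm behind the grasp point. The pads swing forward as they close: fully open they stand 13 mm farther back than shut.
Start: joints at [0.95, 0.286, 1.577, -0, 1.279, -0.15], TCP at [0.306, 0.602, 0.248] pointing down, gripper open.
Joint ranges: [-2.77, 2.77], [-0.9, 2.22], [0.21, 2.48], [-1.53, 4.67], [0.24, 2.81], [-2.84, 2.84]. Speed limits (rad/s): [2.79, 2.79, 3.14, 3.14, 3.14, 3.14].

## Interface

Orientations are given as a unit quaternion [x, y, z, w].
In Python, from plant import ctrl gives the robot as it stands. The module is installed in compiled form; this text tells all that it offers.
- The arm moves only by the tool drive_tool, never from a script. Its argument "moves" is a list of rows, each a list of 3 entries, a list of its own where there are three numbers: the turn, a rotation vector about the tool's x, y, z in rad, then the shift along the tool's x, y, z in m, then the finger opening in m, from 0 to 0.0854. A call has 1 to 5 rows; each row shifts and turns the commanded pose from where the row before left it, along the tool's axes as they then stand; what a row does not reach is not made up. A row lasts 1/8 s, in which the tool goes at most 62.5 mm and 10.7 degrees, less where a joint would pass 70% of its speed; a pose out of reach is approached as far as the arm can. A call with a gripper value outside its range is refused whole. The fingers move at their own pace and stop on an object; "grip_force" is the grip in N (left out, the last holds). Time passes only in rows, so rows that do not move let the fingers close. It gives the time, the measured TCP pose, the force, the opening and the grip force at its end, in the units of the state.
- ctrl.get_state(): the state, without advancing time (a new reading comes with each control period).
- ctrl.read_camera(name): name is "side" or "top"; returns a dict with "image" (480x640x3 uint8, red, green, blue), "fx", "fy", "cx", "cy" (pixels), "R" (3x3) and "t" (3): a world point X has camera coordinates R X + t. Camera axes: x right, y down, z forward; pixel columns grow to the right and rows downward; lengths in m; the calibration is good to about 2 mm. A picture is of the moment at which its call begins. There is no depth.
- ctrl.sign_off(): hands the job in; it is judged then, once.
The state is a dict: "time": time; "qpos": joint angles; "dq": joint speeds; "joint_efforts": joint torques, N m; "eef_pos": TCP position; "tcp_rot": TCP orientation; "contact_force": force on the tool from outside, world axes, zero at the start; "wrist_torque": the same for the moment, N m; "opening": opening from 0.0 (shut) to 1.0 (fully open); "finger_force": force on a finger pad.
Only numpy, scipy, OpenCV 4.12 (cv2) and the standard library are available. Lean on these libraries where they do the work, as an engineer would, in place of code of your own. Each camera call takes 0.05 s, during which the arm holds its last target. There are 200 camera calls.

## Working session

There is one attempt and no reset: what is moved stays moved. The work goes in short steps, Python scripts to look and compute and a tool call to move; the robot and the scene stay as the last step left them, time stands still between calls to the robot, and variables do not carry over. Pictures are saved under pics/ and viewed, at most 10 in all, crops included, and the job is handed in when it is done.

Besides the shell and the picture viewer there is one more tool, called after "Request:" as name(argument=value, ...) on one line, values as JSON. drive_tool: Moves the arm, as the interface text tells. Its arguments: {"type":"object","properties":{"moves":{"type":"array","items":{"type":"array"}},"grip_force":{"type":"number"}},"required":["moves"]}

```bash
mkdir -p pics; cat > h.py <<'E'
import numpy as np, cv2
from plant import ctrl
def cam(n,f=None):
    c=ctrl.read_camera(n)
    if f: cv2.imwrite('pics/'+f,c['image'][:,:,::-1])
    return c
def ray(c,u,v,z):
    R=np.array(c['R']);t=np.array(c['t'])
    d=R.T@np.array([(u-c['cx'])/c['fx'],(v-c['cy'])/c['fy'],1]);o=-R.T@t
    return o+d*(z-o[2])/d[2]
def proj(c,X):
    p=np.array(c['R'])@np.array(X)+c['t'];return c['fx']*p[0]/p[2]+c['cx'],c['fy']*p[1]/p[2]+c['cy']
E
python3 - <<'E'
from h import *
for n in('top','side'):
    c=cam(n,n+'1.png');print(n,c['fx'],np.round(-np.array(c['R']).T@c['t'],3),np.round(c['R'],3).tolist())
s=ctrl.get_state();print(s)
E
```

```text
top 480.6731858484286 [ 0.487 -0.002  0.905] [[-0.012, -1.0, -0.012], [-0.991, 0.013, -0.13], [0.13, 0.011, -0.991]]
side 465.51984310624 [0.466 0.581 0.718] [[-0.975, -0.224, -0.016], [-0.156, 0.726, -0.669], [0.161, -0.65, -0.743]]
{'time': 0.1, 'qpos': array([ 9.50013455e-01,  2.87104345e-01,  1.57805063e+00, -4.62633857e-06,
        1.27857637e+00, -1.50007111e-01]), 'dq': array([ 0.00113092,  0.00069335, -0.0027715 , -0.00024095,  0.00140558,
        0.00134863]), 'joint_efforts': array([ 1.51076460e-03, -4.07293797e+01, -2.93700475e+01, -1.37471329e-04,
        3.39698017e-03, -9.29788854e-06]), 'eef_pos': array([0.30581423, 0.6011211 , 0.24705642]), 'tcp_rot': array([ 2.33219404e-01,  9.72423553e-01, -9.91739123e-04, -3.99940985e-04]), 'contact_force': array([ 0.11126242,  0.80151897, -0.42231253]), 'wrist_torque': array([ 0.08120603,  0.0072994 , -0.00436011]), 'finger_force': 0.0, 'opening': 0.9991374119465014}
```

View pics/top1.png

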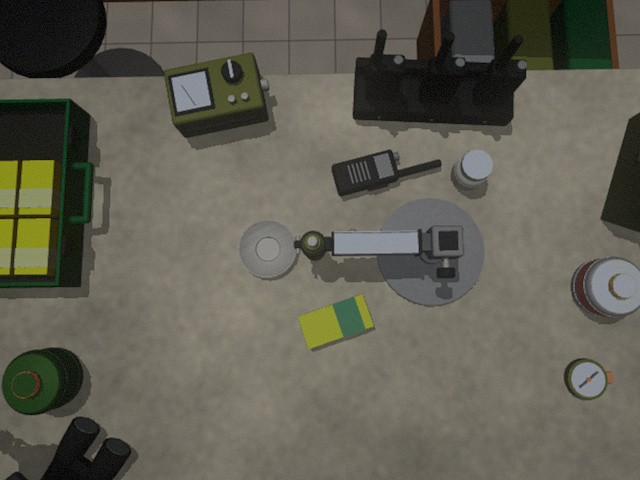

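View pics/side1.png

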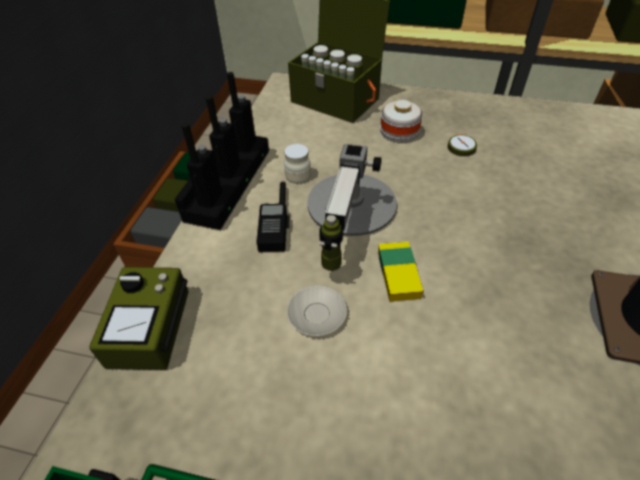

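The top view shows the boom running left (world +y): tube face from about (332,244) to (420,243), head at (445,241), foot at (431,251), dish at (268,249). The radio is at (365,172) on the button side, the carton at (337,322) and the jar at (473,170). The side view agrees.

```bash
python3 - <<'E'
from h import *
c=cam('top');im=c['image'];g=im.astype(int)
cr=im[150:310,235:495];cv2.imwrite('pics/top2.png',cv2.resize(cr,None,fx=3,fy=3,interpolation=cv2.INTER_CUBIC)[:,:,::-1])
m=(cv2.cvtColor(im,cv2.COLOR_RGB2GRAY)>165).astype(np.uint8);m[:225]=0;m[265:]=0;m[:,:325]=0;m[:,425:]=0
cs,_=cv2.findContours(m,0,1);k=max(cs,key=cv2.contourArea);r=cv2.minAreaRect(k);b=cv2.boxPoints(r);print(r,b)
P=[ray(c,*p,.143) for p in b];print(np.round(P,4))
for n,p,z in(('dish',(268,249),.009),('carton',(337,322),.028),('radio',(365,172),.034),('aer',(438,164),.02),('jar',(476,163),.075),('foot',(431,251),.018),('probe',(313,241),.165)):print(n,np.round(ray(c,*p,z),3))
E
```

```text
Traceback (most recent call last):
ValueError: max() iterable argument is empty
```

View pics/top2.png

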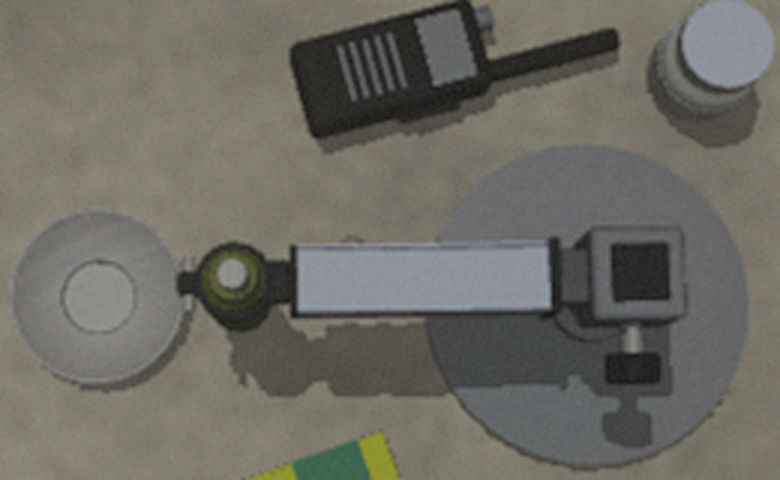

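The crop shows the button just proud of the tube's far side at crop (350,240). The tube's ends are at crop x 291 and 558, the foot's centre is near (588,306), and the head is at about (637,275).

```bash
python3 - <<'E'
from h import *
c=cam('top')
f=lambda u,v,z:np.round(ray(c,235+(u+.5)/3-.5,150+(v+.5)/3-.5,z),4)
for n,u,v,z in(('L1',292,247,.143),('L2',292,316,.143),('R1',557,240,.143),('R2',557,311,.143),('btn',352,237,.125),('headA',596,227,.15),('headB',686,229,.15),('headC',684,322,.15),('headD',590,322,.15),('foot',588,306,.018),('dish',99,296,.018),('probe',232,273,.165),('rad1',318,137,.034),('rad2',490,95,.034),('radTop',400,70,.034),('aer',615,40,.02),('jar',727,45,.075),('cart',378,435,.028)):print(n,f(u,v,z))
im=cv2.cvtColor(c['image'],cv2.COLOR_RGB2GRAY);print(im[226:262,375],im[243,326:338],im[243,414:428])
E
```

```text
L1 [ 0.6065 -0.0053  0.143 ]
L2 [ 0.5694 -0.0048  0.143 ]
R1 [ 0.6083 -0.1468  0.143 ]
R2 [ 0.5702 -0.1453  0.143 ]
btn [ 0.6144 -0.0383  0.125 ]
headA [ 0.6139 -0.1663  0.15  ]
headB [ 0.6122 -0.2137  0.15  ]
headC [ 0.5628 -0.2103  0.15  ]
headD [ 0.5634 -0.1611  0.15  ]
foot [ 0.5866 -0.1881  0.018 ]
dish [0.5968 0.1144 0.018 ]
probe [0.5898 0.0261 0.165 ]
rad1 [ 0.692  -0.0227  0.034 ]
rad2 [ 0.717  -0.1295  0.034 ]
radTop [ 0.7337 -0.0743  0.034 ]
aer [ 0.7551 -0.2114  0.02  ]
jar [ 0.7344 -0.2643  0.075 ]
cart [ 0.5087 -0.0562  0.028 ]
[112 119 116 116 120 141 121 129 150 148 147 146 149 148 145 142 148 148
 147 145 147 149 149 145 147 146 152 103  50  75 118 106  84  82  85  84] [ 49  43  47  42  45  36  43  46 122 150 146 150] [146 144 149 133  83  36  40  46  63  77  72  76  74  73]
```

Request:
drive_tool(moves=[[[0,0,0.183],[0,0,0],0.085],[[0,0,0.183],[0,0,0],0.085],[[0,0,0.183],[0,0,0],0.085],[[0,0,0.183],[0,0,0],0.085],[[0,0,0.183],[0,0,0],0.085]])

```text
time: 0.82
eef_pos: [0.306, 0.6014, 0.2479]
tcp_rot: [0.641, 0.767, -0.0, 0.0]
contact_force: [0.3, -0.1, -0.3]
opening: 0.995
finger_force: 0.0
```

Request:
drive_tool(moves=[[[0,0,0.185],[0,0,0],0.085],[[0,0,0],[-0.053,0.0235,0],0.085],[[0,0,0],[-0.053,0.0235,0],0.085],[[0,0,0],[-0.053,0.0235,0],0.085],[[0,0,0],[-0.053,0.0235,0],0.085]])

```text
time: 1.45
eef_pos: [0.4005, 0.3878, 0.2482]
tcp_rot: [0.707, 0.707, 0.0, 0.0]
contact_force: [0.1, 0.6, 0.7]
opening: 0.997
finger_force: 0.0
```

Request:
drive_tool(moves=[[[0,0,0],[-0.053,0.0235,0],0.085],[[0,0,0],[-0.053,0.0235,0],0.085],[[0,0,0],[-0.053,0.0235,0],0.085],[[0,0,0],[-0.053,0.0235,0],0.085],[[0,0,0],[-0.053,0.0235,0],0.085]])

```text
time: 2.08
eef_pos: [0.518, 0.1228, 0.2484]
tcp_rot: [0.707, 0.707, 0.0, 0.0]
contact_force: [0.1, -0.0, 0.7]
opening: 0.995
finger_force: 0.0
```

Request:
drive_tool(moves=[[[0,0,0],[-0.053,0.0235,0],0.085],[[0,0,0],[-0.053,0.0235,0],0.085],[[0,0,0],[0,0,0],0.085],[[0,0,0],[0,0,0],0.085]])

```text
time: 2.58
eef_pos: [0.5643, 0.0187, 0.2479]
tcp_rot: [0.707, 0.707, -0.0, -0.001]
contact_force: [-0.3, 0.1, 0.5]
opening: 0.996
finger_force: 0.0
```

Request:
drive_tool(moves=[[[0,0,0],[-0.057,0.0237,0],0.085],[[0,0,0],[0,0,0.04],0.085],[[0,0,0],[0,0,0.045],0.085],[[0,0,0],[0,0,0.04],0.085],[[0,0,0],[0,0,0],0.06]])

```text
time: 3.2
eef_pos: [0.5851, -0.0361, 0.1194]
tcp_rot: [0.706, 0.708, -0.002, -0.004]
contact_force: [0.3, 0.3, 0.5]
opening: 0.813
finger_force: 0.0
```

```bash
python3 - <<'E'
from h import *
a=cam('top')['image'][170:290,260:480];c=cam('side');b=c['image'][120:280,240:430]
a=cv2.resize(a,(792,432),interpolation=2);cv2.imwrite('pics/a3.png',a[:,:,::-1])
b=cv2.resize(b,(665,560),interpolation=2);cv2.imwrite('pics/b3.png',b[:,:,::-1])
s=ctrl.get_state();print(s['eef_pos'],s['opening'],s['contact_force'])
E
```

```text
[ 0.58872081 -0.03732438  0.12439879] 0.7017437113600747 [ 1.02027988 -0.55718521  0.01898531]
```

View pics/b3.png

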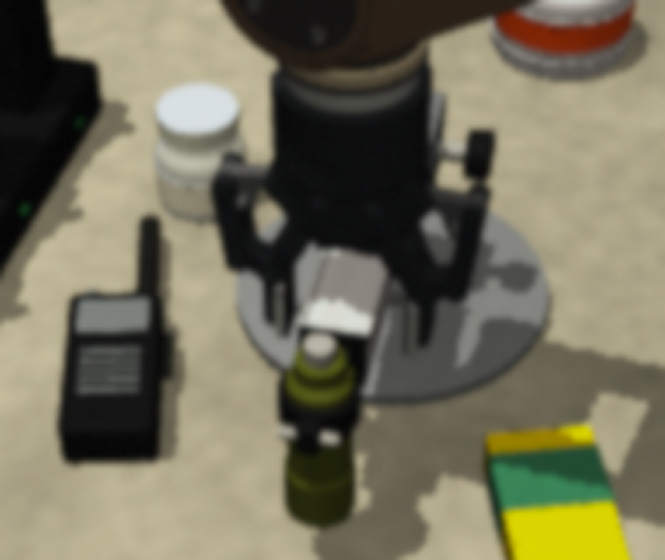

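The jaws straddle the tube, with the pads at about (275,310) and (415,320) and the tube between them. Next I close gradually.

Request:
drive_tool(moves=[[[0,0,0],[0,0,0],0.05],[[0,0,0],[-0.0005,0,0.001],0.045],[[0,0,0],[0,0,0],0.043],[[0,0,0],[0,0,0],0.041],[[0,0,0],[0,0,0],0.039]], grip_force=22)

```text
time: 3.92
eef_pos: [0.5895, -0.0393, 0.1234]
tcp_rot: [0.707, 0.707, 0.001, 0.001]
contact_force: [5.6, -0.0, 3.3]
opening: 0.455
finger_force: 2.3
```

Request:
drive_tool(moves=[[[0,0,0],[0,0,0],0.038],[[0,0,0],[0,0,0],0.037],[[0,0,0],[0,0,0],0.036]])

```text
time: 4.3
eef_pos: [0.5893, -0.0392, 0.1228]
tcp_rot: [0.707, 0.707, 0.001, 0.001]
contact_force: [6.7, -1.2, 3.1]
opening: 0.422
finger_force: 3.3
```

Request:
drive_tool(moves=[[[0,0,0],[0,0,0],0.033],[[0,0,0],[0,0,0],0.033],[[0,0,0],[0,0,0],0.033]], grip_force=25)

```text
time: 4.68
eef_pos: [0.5893, -0.0392, 0.1229]
tcp_rot: [0.707, 0.707, 0.001, 0.001]
contact_force: [7.1, -0.8, 3.7]
opening: 0.424
finger_force: 25.5
```

Request:
drive_tool(moves=[[[0,0,0],[0,0.0005,0],0.033],[[0,0,0],[0.0015,0,0],0.033],[[0,0,0],[0,0,0],0.033]])

```text
time: 5.05
eef_pos: [0.5893, -0.0384, 0.1228]
tcp_rot: [0.707, 0.707, -0.0, 0.001]
contact_force: [4.0, -3.3, 4.2]
opening: 0.418
finger_force: 25.7
```

Request:
drive_tool(moves=[[[0,0,0],[0.001,0.0005,0],0.033],[[0,0,0],[0.001,0,0],0.033]])

```text
time: 5.3
eef_pos: [0.5894, -0.0369, 0.1228]
tcp_rot: [0.707, 0.707, -0.001, 0.001]
contact_force: [1.4, -3.6, 5.3]
opening: 0.421
finger_force: 26.0
```

Request:
drive_tool(moves=[[[0,0,0],[0.0015,0,0],0.033],[[0,0,0],[0,0,0],0.033]])

```text
time: 5.55
eef_pos: [0.5894, -0.0351, 0.1228]
tcp_rot: [0.707, 0.707, -0.001, 0.001]
contact_force: [1.8, -3.3, 5.5]
opening: 0.417
finger_force: 25.4
```

Request:
drive_tool(moves=[[[0,0,0],[0.002,0,0],0.033],[[0,0,0],[0.002,0,0],0.033],[[0,0,0],[0,0,0],0.033]])

```text
time: 5.92
eef_pos: [0.5893, -0.0326, 0.1228]
tcp_rot: [0.707, 0.707, -0.002, 0.002]
contact_force: [2.2, -6.8, 5.5]
opening: 0.416
finger_force: 25.3
```

```bash
python3 - <<'E'
from h import *
c=cam('top');im=c['image'];old=cv2.cvtColor(cv2.imread('pics/top1.png'),cv2.COLOR_BGR2GRAY)
g=cv2.cvtColor(im,cv2.COLOR_RGB2GRAY)
# track probe and foot by template
def tr(x0,y0,x1,y1):
    t=old[y0:y1,x0:x1];w=g[y0-12:y1+12,x0-40:x1+12];r=cv2.matchTemplate(w,t,5);_,v,_,l=cv2.minMaxLoc(r);return l[0]-40,l[1]-12,round(v,2)
print('probe',tr(303,229,327,260),'foot',tr(410,255,490,308),'scale px/mm at .165',np.subtract(proj(c,[.59,.126,.165]),proj(c,[.59,.026,.165]))/100)
cv2.imwrite('pics/a4.png',cv2.resize(im[150:310,240:500],(780,480),interpolation=2)[:,:,::-1])
E
```

```text
probe (-20, -11, 0.48) foot (0, 0, 0.94) scale px/mm at .165 [-0.64178962  0.0085204 ]
```

View pics/a4.png

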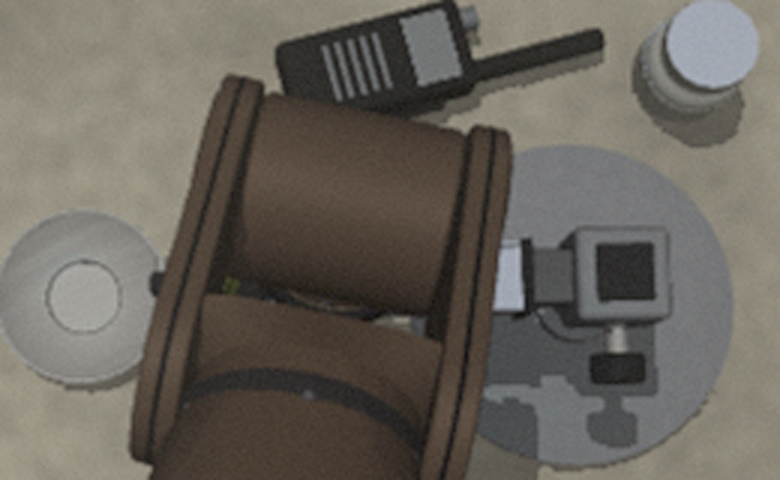

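The tube's inner end went from about column 418 to 414, so it has moved roughly 6.5 mm with the hand. The stand has not moved. I keep going.

Request:
drive_tool(moves=[[[0,0,0],[0.002,0,0],0.033],[[0,0,0],[0.002,0,0],0.033]])

```text
time: 6.22
eef_pos: [0.5894, -0.0277, 0.1228]
tcp_rot: [0.707, 0.707, -0.001, 0.001]
contact_force: [1.9, -6.2, 5.4]
opening: 0.417
finger_force: 25.4
```

Request:
drive_tool(moves=[[[0,0,0],[0.002,0,0],0.033],[[0,0,0],[0.002,0,0],0.033],[[0,0,0],[0.002,0,0],0.033]])

```text
time: 6.6
eef_pos: [0.5893, -0.0215, 0.1228]
tcp_rot: [0.707, 0.707, -0.001, 0.001]
contact_force: [2.6, -5.9, 5.1]
opening: 0.415
finger_force: 25.3
```

Request:
drive_tool(moves=[[[0,0,0],[0.002,0,0],0.033],[[0,0,0],[0.0015,0,0],0.033],[[0,0,0],[0.001,0,0],0.033]], grip_force=22)

```text
time: 6.98
eef_pos: [0.5894, -0.0168, 0.1228]
tcp_rot: [0.707, 0.707, -0.001, 0.001]
contact_force: [2.6, -3.5, 5.4]
opening: 0.418
finger_force: 25.4
```

Request:
drive_tool(moves=[[[0,0,0],[0.0012,0,0],0.033],[[0,0,0],[0.0008,0,0],0.033]])

```text
time: 7.22
eef_pos: [0.5893, -0.0143, 0.1228]
tcp_rot: [0.707, 0.707, -0.001, 0.001]
contact_force: [2.5, -1.1, 6.2]
opening: 0.419
finger_force: 25.4
```

Request:
drive_tool(moves=[[[0,0,0],[0.001,0,0],0.033],[[0,0,0],[0.0005,0,0],0.033]])

```text
time: 7.48
eef_pos: [0.5893, -0.0111, 0.1228]
tcp_rot: [0.707, 0.707, 0.001, -0.001]
contact_force: [2.0, 4.2, 6.1]
opening: 0.418
finger_force: 25.0
```

Request:
drive_tool(moves=[[[0,0,0],[0.0008,0,0],0.033],[[0,0,0],[0,0,0],0.033]])

```text
time: 7.72
eef_pos: [0.5893, -0.0105, 0.1228]
tcp_rot: [0.707, 0.707, 0.0, -0.0]
contact_force: [3.4, 1.9, 6.4]
opening: 0.418
finger_force: 25.1
```

Request:
drive_tool(moves=[[[0,0,0],[0.001,0,0],0.033],[[0,0,0],[0,0,0],0.033]])

```text
time: 7.98
eef_pos: [0.5893, -0.0102, 0.1228]
tcp_rot: [0.707, 0.707, -0.0, 0.0]
contact_force: [3.1, 0.1, 6.9]
opening: 0.418
finger_force: 25.2
```

Request:
drive_tool(moves=[[[0,0,0],[0.001,0,0],0.033],[[0,0,0],[0,0,0],0.033]])

```text
time: 8.22
eef_pos: [0.5893, -0.0094, 0.1228]
tcp_rot: [0.707, 0.707, -0.0, 0.0]
contact_force: [2.7, -1.1, 6.4]
opening: 0.416
finger_force: 25.1
```

Request:
drive_tool(moves=[[[0,0,0],[0.001,0,0],0.033],[[0,0,0],[0,0,0],0.033]])

```text
time: 8.48
eef_pos: [0.5893, -0.0085, 0.1228]
tcp_rot: [0.707, 0.707, -0.0, 0.0]
contact_force: [2.0, -1.7, 4.9]
opening: 0.421
finger_force: 25.1
```

Request:
drive_tool(moves=[[[0,0,0],[0.001,0,0],0.033],[[0,0,0],[0,0,0],0.033]])

```text
time: 8.72
eef_pos: [0.5893, -0.0079, 0.1228]
tcp_rot: [0.707, 0.707, -0.001, 0.001]
contact_force: [3.0, -2.3, 6.0]
opening: 0.414
finger_force: 25.2
```

Request:
drive_tool(moves=[[[0,0,0],[0.001,0,0],0.033],[[0,0,0],[0,0,0],0.033]])

```text
time: 8.98
eef_pos: [0.5893, -0.0076, 0.1228]
tcp_rot: [0.707, 0.707, -0.001, 0.001]
contact_force: [1.5, -5.3, 4.8]
opening: 0.419
finger_force: 25.1
```

```bash
python3 - <<'E'
from h import *
im=cam('top')['image']
g=cv2.cvtColor(im,cv2.COLOR_RGB2GRAY);print(g[243,400:428],g[248,400:428])
b=cam('side')['image'][130:290,280:400]
cv2.imwrite('pics/b5.png',cv2.resize(np.hstack([b,im[200:360,370:470][:160]]),(770,560),interpolation=2)[:,:,::-1])
E
```

```text
[43 44 72 88 86 86 86 86 86 84 86 85 85 87 84 86 84 87 83 86 84 84 87 80
 83 85 86 85] [37 39 66 89 86 87 88 90 86 88 85 87 86 85 86 83 89 85 85 88 86 83 88 87
 88 87 89 86]
```

View pics/b5.png

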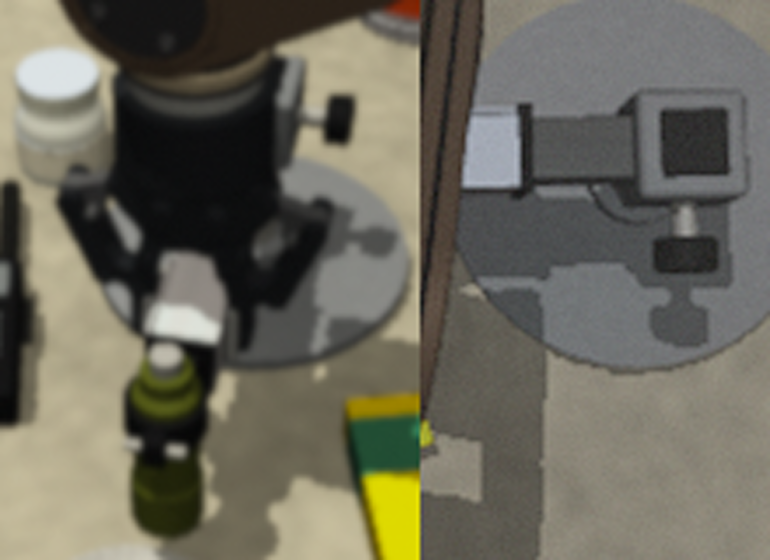

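The tube's inner edge is now near column 402 (about 30 mm out), and resistance has appeared. The foot is unmoved. One more small pull should confirm the catch.

Request:
drive_tool(moves=[[[0,0,0],[0.0007,0,0],0.033],[[0,0,0],[0,0,0],0.033]])

```text
time: 9.32
eef_pos: [0.5893, -0.0075, 0.1227]
tcp_rot: [0.707, 0.707, -0.002, 0.001]
contact_force: [1.4, -6.2, 5.4]
opening: 0.416
finger_force: 25.1
```

Request:
drive_tool(moves=[[[0,0,0],[-0.001,0,0],0.034],[[0,0,0],[0,0,0],0.06],[[0,0,0],[0,0,0],0.065],[[0,0,0],[0,0,0],0.065]])

```text
time: 9.82
eef_pos: [0.588, -0.0059, 0.1209]
tcp_rot: [0.707, 0.707, -0.001, -0.002]
contact_force: [-0.3, -0.0, 0.3]
opening: 0.764
finger_force: 0.0
```

Request:
drive_tool(moves=[[[0,0,0],[-0.01,0,0],0.065],[[0,0,0],[-0.01,0,0],0.065],[[0,0,0],[-0.01,0,0],0.065],[[0,0,0],[0,0,0],0.065],[[0,0,0],[0,0,0],0.065]])

```text
time: 10.45
eef_pos: [0.5893, -0.0366, 0.1223]
tcp_rot: [0.707, 0.707, 0.0, -0.0]
contact_force: [-0.7, 0.2, -0.0]
opening: 0.762
finger_force: 0.0
```

Request:
drive_tool(moves=[[[0,0,0],[-0.002,0,0],0.055],[[0,0,0],[0,0,0],0.045],[[0,0,0],[0,0,0],0.042],[[0,0,0],[0,0,0],0.039],[[0,0,0],[0,0,0],0.037]], grip_force=25)

```text
time: 11.08
eef_pos: [0.5899, -0.0385, 0.1235]
tcp_rot: [0.707, 0.707, 0.0, 0.001]
contact_force: [1.6, -0.3, 4.8]
opening: 0.43
finger_force: 3.9
```

Request:
drive_tool(moves=[[[0,0,0],[0,0,0],0.033],[[0,0,0],[0,0,0],0.033],[[0,0,0],[0,0,0],0.033],[[0,0,0],[0,0,0],0.033]])

```text
time: 11.58
eef_pos: [0.5894, -0.0385, 0.1236]
tcp_rot: [0.707, 0.707, -0.0, -0.0]
contact_force: [0.3, 0.3, 7.6]
opening: 0.418
finger_force: 25.8
```

Request:
drive_tool(moves=[[[0,0,0],[0.001,0,-0.0005],0.033],[[0,0,0],[0.001,0,0],0.033],[[0,0,0],[0.001,0,0],0.033],[[0,0,0],[0.001,0,0],0.033]])

```text
time: 12.08
eef_pos: [0.5894, -0.036, 0.1236]
tcp_rot: [0.707, 0.707, -0.001, 0.001]
contact_force: [0.1, -6.5, 6.0]
opening: 0.416
finger_force: 25.4
```

Request:
drive_tool(moves=[[[0,0,0],[0.001,0,0],0.033],[[0,0,0],[0.001,0,0],0.033],[[0,0,0],[0.001,0,0],0.033]])

```text
time: 12.45
eef_pos: [0.5894, -0.0344, 0.1234]
tcp_rot: [0.707, 0.707, -0.002, 0.002]
contact_force: [0.6, -11.1, 4.3]
opening: 0.414
finger_force: 24.9
```

Request:
drive_tool(moves=[[[0,0,0],[0.0003,0,0],0.033]])

```text
time: 12.58
eef_pos: [0.5894, -0.0342, 0.1234]
tcp_rot: [0.707, 0.707, -0.002, 0.002]
contact_force: [-0.0, -11.1, 4.1]
opening: 0.415
finger_force: 24.8
```

```bash
python3 - <<'E'
from h import *
im=cam('top')['image']
g=cv2.cvtColor(im,cv2.COLOR_RGB2GRAY);print(g[243,392:412],g[248,392:412],g[243,430:440])
o=cv2.cvtColor(cv2.imread('pics/top1.png'),cv2.COLOR_BGR2GRAY);print(o[243,430:440])
s=ctrl.get_state();print(s['eef_pos'],s['contact_force'])
E
```

```text
[42 61 67 70 69 72 54 34 34 63 65 70 70 67 59 73 81 83 85 83] [58 68 69 71 70 66 50 25 57 73 69 70 67 60 71 85 85 81 86 82] [ 69  56  81 106 118 121 116 119  89  38]
[ 58  48  65  88  97 104 103 107  83  49]
[ 0.58937474 -0.03423119  0.1233892 ] [  0.30295933 -10.16650088   4.34463173]
```

Request:
drive_tool(moves=[[[0,0,0],[0.0005,0,0],0.033],[[0,0,0],[0.0005,0,0],0.033]])

```text
time: 12.88
eef_pos: [0.5894, -0.0337, 0.1233]
tcp_rot: [0.707, 0.707, -0.003, 0.002]
contact_force: [-0.3, -11.5, 4.1]
opening: 0.42
finger_force: 24.7
```

Request:
drive_tool(moves=[[[0,0,0],[0.0005,0,0],0.033],[[0,0,0],[0.0005,0,0],0.033]])

```text
time: 13.12
eef_pos: [0.5894, -0.0312, 0.1236]
tcp_rot: [0.707, 0.707, -0.001, 0.001]
contact_force: [0.0, -4.7, 6.7]
opening: 0.417
finger_force: 25.1
```

Request:
drive_tool(moves=[[[0,0,0],[0.003,0,0],0.033],[[0,0,0],[0.004,0,0],0.033],[[0,0,0],[0.004,0,0],0.033],[[0,0,0],[0.004,0,0],0.033],[[0,0,0],[0.003,0,0],0.033]])

```text
time: 13.75
eef_pos: [0.5894, -0.0126, 0.1236]
tcp_rot: [0.707, 0.707, -0.001, 0.001]
contact_force: [-0.1, -6.3, 5.7]
opening: 0.42
finger_force: 25.0
```

Request:
drive_tool(moves=[[[0,0,0],[0.003,0,0],0.033],[[0,0,0],[0.003,0,0],0.033],[[0,0,0],[0.003,0,0],0.033],[[0,0,0],[0.002,0,0],0.033]])

```text
time: 14.25
eef_pos: [0.5894, -0.0016, 0.1236]
tcp_rot: [0.707, 0.707, -0.001, 0.001]
contact_force: [0.2, -4.8, 6.2]
opening: 0.419
finger_force: 25.0
```

Request:
drive_tool(moves=[[[0,0,0],[0.002,0,0],0.033],[[0,0,0],[0.002,0,0],0.033],[[0,0,0],[0.0015,0,0],0.033],[[0,0,0],[0.0015,0,0],0.033]])

```text
time: 14.75
eef_pos: [0.5893, 0.0054, 0.1235]
tcp_rot: [0.707, 0.707, -0.001, 0.001]
contact_force: [0.3, -5.3, 6.8]
opening: 0.419
finger_force: 25.1
```

Request:
drive_tool(moves=[[[0,0,0],[0.001,0,0],0.033],[[0,0,0],[0.001,0,0],0.033]])

```text
time: 15.0
eef_pos: [0.5894, 0.0078, 0.1236]
tcp_rot: [0.707, 0.707, -0.001, 0.001]
contact_force: [-0.5, -3.4, 6.0]
opening: 0.42
finger_force: 25.1
```

Request:
drive_tool(moves=[[[0,0,0],[0.001,0,0],0.033],[[0,0,0],[0.001,0,0],0.033]])

```text
time: 15.25
eef_pos: [0.5893, 0.0108, 0.1236]
tcp_rot: [0.707, 0.707, -0.0, -0.0]
contact_force: [0.1, 1.3, 5.7]
opening: 0.423
finger_force: 25.0
```

Request:
drive_tool(moves=[[[0,0,0],[0.001,0,0],0.033],[[0,0,0],[0.001,0,0],0.033]])

```text
time: 15.5
eef_pos: [0.5893, 0.0131, 0.1236]
tcp_rot: [0.707, 0.707, -0.0, -0.0]
contact_force: [-0.3, -1.1, 6.0]
opening: 0.417
finger_force: 24.8
```

Request:
drive_tool(moves=[[[0,0,0],[0.001,0,0],0.033],[[0,0,0],[0,0,0],0.033]])

```text
time: 15.75
eef_pos: [0.5893, 0.0137, 0.1236]
tcp_rot: [0.707, 0.707, -0.0, 0.0]
contact_force: [0.5, -1.7, 6.3]
opening: 0.417
finger_force: 24.8
```

Request:
drive_tool(moves=[[[0,0,0],[0.001,0,0],0.033],[[0,0,0],[0,0,0],0.033]])

```text
time: 16.0
eef_pos: [0.5893, 0.0146, 0.1236]
tcp_rot: [0.707, 0.707, -0.0, 0.0]
contact_force: [-0.4, -1.3, 6.9]
opening: 0.42
finger_force: 24.8
```

Request:
drive_tool(moves=[[[0,0,0],[0.001,0,0],0.033],[[0,0,0],[0,0,0],0.033]])

```text
time: 16.25
eef_pos: [0.5893, 0.0155, 0.1236]
tcp_rot: [0.707, 0.707, -0.0, 0.0]
contact_force: [-1.3, -1.5, 6.5]
opening: 0.418
finger_force: 24.8
```

Request:
drive_tool(moves=[[[0,0,0],[0.0007,0,0],0.033],[[0,0,0],[0,0,0],0.033]])

```text
time: 16.5
eef_pos: [0.5893, 0.0157, 0.1235]
tcp_rot: [0.707, 0.707, -0.001, 0.0]
contact_force: [-0.4, -3.5, 6.8]
opening: 0.415
finger_force: 24.8
```

Request:
drive_tool(moves=[[[0,0,0],[0.0007,0,0],0.033],[[0,0,0],[0,0,0],0.033]])

```text
time: 16.75
eef_pos: [0.5893, 0.0159, 0.1235]
tcp_rot: [0.707, 0.707, -0.001, 0.001]
contact_force: [0.2, -3.8, 5.9]
opening: 0.421
finger_force: 24.7
```

Resistance is back, so the button has caught. I back off slightly to centre it in the hole, then release and lift clear.

Request:
drive_tool(moves=[[[0,0,0],[-0.001,0,0],0.033],[[0,0,0],[-0.001,0,0],0.033],[[0,0,0],[0,0,0],0.033]])

```text
time: 17.12
eef_pos: [0.5893, 0.0153, 0.1236]
tcp_rot: [0.707, 0.707, -0.0, -0.0]
contact_force: [0.2, -0.2, 6.7]
opening: 0.419
finger_force: 24.8
```

Request:
drive_tool(moves=[[[0,0,0],[0,0,0],0.05],[[0,0,0],[0,0,0],0.07],[[0,0,0],[0,0,0],0.085],[[0,0,0],[0,0,0],0.085]])

```text
time: 17.62
eef_pos: [0.589, 0.0154, 0.1224]
tcp_rot: [0.707, 0.707, -0.0, -0.0]
contact_force: [0.4, 0.5, 0.2]
opening: 0.998
finger_force: 0.0
```

Request:
drive_tool(moves=[[[0,0,0],[0,0,-0.04],0.085],[[0,0,0],[0,0,-0.05],0.085],[[0,0,0],[0,0,-0.05],0.085],[[0,0,0],[-0.03,-0.05,0],0.085],[[0,0,0],[-0.03,-0.05,0],0.085]])

```text
time: 18.25
eef_pos: [0.4887, -0.0453, 0.2639]
tcp_rot: [0.707, 0.708, 0.0, 0.001]
contact_force: [-1.0, -0.7, 0.6]
opening: 0.994
finger_force: 0.0
```

Request:
drive_tool(moves=[[[0,0,0],[-0.055,-0.01,0],0.085],[[0,0,0],[-0.055,0,0],0.085],[[0,0,0],[-0.055,0,0],0.085],[[0,0,0],[-0.055,0,0],0.085],[[0,0,0],[0,0,0],0.085]])

```text
time: 18.88
eef_pos: [0.4788, -0.2679, 0.2626]
tcp_rot: [0.709, 0.705, -0.0, -0.0]
contact_force: [-0.5, 0.3, 0.5]
opening: 0.994
finger_force: 0.0
```

```bash
python3 - <<'E'
from h import *
im=cam('top')['image'];s=ctrl.get_state();print(s['eef_pos'],s['time'])
cv2.imwrite('pics/a6.png',cv2.resize(im[150:310,235:495],(780,480),interpolation=2)[:,:,::-1])
E
```

```text
[ 0.4789036  -0.26591071  0.26243301] 18.925
```

View pics/a6.png

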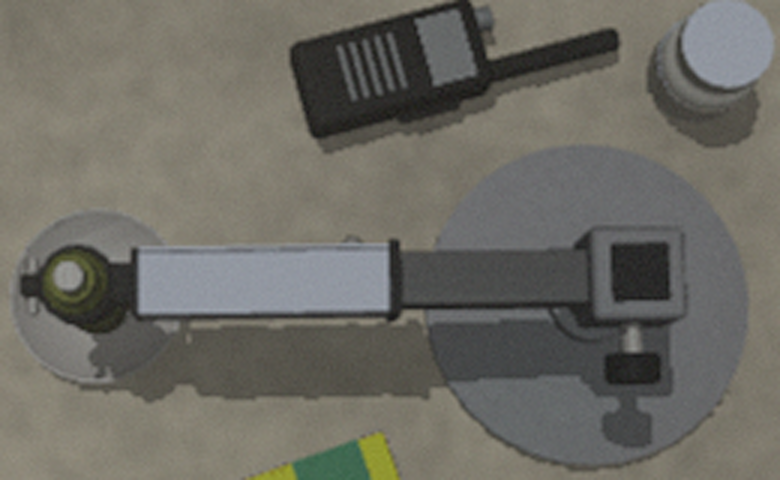

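The tube's outer end went from crop column 291 to 132, which is about 84 mm. The button stands proud at (352,240), the probe is over the dish at (75,280), and the stand and the other items are unmoved.

```bash
python3 -c "
from plant import ctrl
print(ctrl.sign_off())"
```

```text
the job is handed in; nothing more can be done
None
```

The boom is drawn out about 84 mm to its full reach, with the button standing out in the last hole and the probe over the dish; in the final picture the stand and the other items had not visibly moved, and the job is handed in at about 19 s.

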